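# Lock a T-bolt into a sprung clamping base

### The arm

A 6-joint arm with a two-finger parallel gripper is mounted at the origin on a cart in front of the work surface, level with it; the furniture and walls round the work are solid. World frame = base frame: x ahead of the robot, y to its left, z up, the work surface at z = 0. Lengths are in m, angles in degrees, forces in N, time in s.
With the tool pointing down it reaches from about 0.375 to 0.75 m from the base axis. Payload 9 kg.
Tool frame: the origin (TCP) lies midway between the tips of the shut fingers; the grasp point (between the pads) lies grip_depth behind it (grip_depth is the distance from the TCP to the grasp point, in m); z points along the fingers, y is the direction in which the jaws open and shut (so a half turn about z gives the same grasp; the last joint's range is limited). The gripper opens to 85 mm and grips with 20 to 120 N. Pads are 22 mm wide; open, the fingers measure 114 mm over their backs; the gripper's body (76 mm by 85 mm) begins 54 mm behind the grasp point. The pads swing forward as they close: fully open they stand 13 mm farther back than shut.
Start: joints at [52.787, 5.964, 5.575, 89.605, 0, 77.527], TCP at [0.251, 0.545, 0.206] pointing down, gripper open.
Joint ranges: [-171.21, 171.21], [-48.23, 106.86], [-62.78, 66.21], [-105.2, 120.99], [-86.42, 89.51], [-180, 180]. Speed limits (degrees/s): [127.2, 127.2, 147.25, 180, 180, 180].

### API

Orientations are given as a 3x3 rotation matrix whose columns are the frame's x, y, z axes.
In Python, from cell import get_state, camera, job_done, trace, mark_of, grip_depth gives the robot as it stands.
- The arm moves only by the shell command python3 -m inch 'ROWS' [FORCE]. ROWS is JSON, one flat list of numbers, 5 for each row, row after row: the shift along the tool's x, y, z in cm, then the turn about the tool's z in degrees, then the opening, from 0 (shut) to 1 (fully open). A call has 1 to 10 rows; each row shifts and turns the commanded pose from where the row before left it, along the tool's axes as they then stand; what a row does not reach is not made up. A row lasts 1/12 s, in which the tool goes at most 41.7 mm and 7.16 degrees, less where a joint would pass 70% of its speed; a pose out of reach is approached as far as the arm can. A call with a gripper value outside its range is refused whole. The fingers move at their own pace and stop on an object; FORCE is the grip in N (left out, the last holds). Time passes only in rows, so rows that do not move let the fingers close. It gives the time, the measured TCP pose, the force and the opening at its end, in the units of the state.
- get_state(): the state, without advancing time (a new reading comes with each control period).
- camera(name): name is "side" or "top"; returns a dict with "pixels" (400x640x3 uint8, blue, green, red), "camera_matrix" (3x3 intrinsics, pixels), "extrinsics" (4x4, takes a point from world to camera coordinates). Camera axes: x right, y up, looking along -z (the intrinsics and any distortion apply to the point x, -y, -z); pixel columns grow to the right and rows downward; lengths in m; the calibration is good to about 2 mm. A picture is of the moment at which its call begins. There is no depth.
- job_done(): hands the job in, once; it reports no verdict.
Trained networks look in a picture, given as the dict that the camera call returned (one of the last four; its "shot" number tells which), for a name from the list of things; names that differ only in an ending like _2 or _b are one class to them, and where a whole thing is asked for, a point or a joint stands for the part that bears it (a point fixed in the world has none). Each returns a list of dicts, best first, with "confidence" (0 to 1); they miss things now and then, are a little off and sometimes report something else, mostly with a low value. They report only what shows in the picture. A call takes as long as a camera call. They do not tell look-alikes from the thing itself.
- trace(picture, query): "region" (400x640 bool, what is visible of it) and "point" ([column, row] in pixels, amid what is visible of it).
- mark_of(picture, query): "point" ([column, row] in pixels: a listed point, or the origin of a listed thing).
The state is a dict: "time_s": time; "joint_pos": joint angles; "qvel": joint speeds; "effort": joint torques, N m; "tool_pos": TCP position; "tcp_rot": TCP orientation; "wrist_force": force on the tool from outside, world axes, zero at the start; "wrist_torque": the same for the moment, N m; "grip_width": finger opening in m.
Only numpy, scipy, OpenCV 4.12 (cv2) and the standard library are available. Lean on these libraries where they do the work, as an engineer would, in place of code of your own. Each camera call takes 0.05 s, during which the arm holds its last target. There are 200 camera calls.

### The job

Take the T-bolt out of the wooden block by its wing grip, pass its head down through the slot of the sliding strip in the aluminium clamping base, press it down against the springs, turn it a quarter turn and let it rise so that its head is locked crosswise in the groove under the strip, then let go of it. Work gently and feel for the slot, since the strip may sit anywhere along its rails, and do not push the other things on the bench about.

Things in the scene. Friction and masses are not known exactly. Their poses are not given: they have to be found in the camera images.
- bolt_grip (a point): Centre of the dark wing grip on top of the steel T-bolt, 64 mm above the bolt's foot. The wing is 34 mm long (y), 12 mm thick (x: grip across this) and 28 mm high, and lies in line with the head bar below, so it shows the bar's direction. z is up.
- bolt_head (a point): Centre of the T-bolt's head bar, 4 mm above its foot and 60 mm below bolt_grip; same axes. The bar is 30 mm long (y), 9 mm wide (x), 8 mm high.
- bolt: The T-bolt, 78 mm tall, about 0.12 kg, origin at the foot of its head bar, z up. Above the bar: shank 8 mm thick, collar 22 mm across with its underside 34 mm above the foot, wing grip from 50 to 78 mm. At the start it stands in the wooden block, collar resting on the block's top: lift 34 mm to clear.
- holder: Fixed wooden block 52 x 66 x 44 mm high, origin at the centre of its underside. The T-bolt stands in its middle in a pocket 14 mm (x) by 36 mm (y).
- fixture: Fixed aluminium clamping base, 84 mm (x) by 144 mm (y), 50 mm high, origin at the centre of its underside, z up. Two rails along y with a 36 mm gap between them hold the sliding steel strip. Do not load the base or strip with the bolt by more than 30 N.
- rail_middle (a point): Fixed point of the base, 44 mm above its origin: level of the strip's top face (rail tops: 50). The strip (90 mm long in y, 5 mm thick) has a slot 12 mm (x) by 32 mm (y), chamfered 1.5 mm. The slot lies on the base's centre line x = 0 but its middle is anywhere from y = -20 to +20 mm from here, not measured. The strip slides stiffly (12 N) and stays where left.
- lug_level (a point): Fixed point of the base, 35 mm above its origin: lower face of the lugs under the strip, between which a cross groove 15 mm wide runs along x through the slot's middle, its roof at 39 mm. To turn, the head bar's top must be below this level (bolt's foot below 27 mm). Turned 90 degrees either way and let up, the bar rises into the groove: foot at 31 mm.
- pad_rest (a point): Fixed point of the base, 33 mm above its origin: top of the sprung pad under the strip at rest. The bolt's foot presses it down: it yields at 4 N, adds 0.5 N per mm and bottoms 14 mm lower (11 N). It lifts the released bolt by itself.
- tape_measure: Tape measure, 37 x 84 x 63 mm high; a bystander, leave alone. Origin at the centre of its underside.
- glue_tube: Lying glue tube, 146 mm long, 29 mm high; a bystander, leave alone. Origin at the centre of its underside.
- bolt_m10: Lying hexagon-head bolt, 52 mm long; a bystander, leave alone. Origin at the centre of its underside.
- pliers: Lying pliers, 180 mm long, 14 mm high; a bystander, leave alone. Origin at the centre of its underside.
- clamp_spring: Lying spring clamp, 100 mm long, 19 mm high; a bystander, leave alone. Origin at the centre of its underside.
- thinner_bottle: Small standing bottle, 40 mm diameter, 92 mm high; a bystander, leave alone. Origin at the centre of its underside.
Not all that is in view belongs to the job. What is shaped like the bolt but green or turquoise is not meant.

How it is judged (in metres and radians):
On the way:
1. the head has passed down through the slot and stands below the strip's lugs (z of bolt_head in the frame of fixture below 0.031 m and x of bolt_head in the frame of fixture between -0.01 and 0.01 m and y of bolt_head in the frame of fixture between -0.028 and 0.028 m), for 0.1 s.
At the end, for the whole second after the job is handed in: The T-bolt stands upright (within 7 deg) with its bar under the strip, crosswise to the slot (along the base's x within 14 deg), risen into the groove (bar centre 32.5 to 37.5 mm above the base's origin, within 8 mm of it in x and 25 mm in y), released and at rest (z of bolt_head in the frame of fixture between 0.0325 and 0.0375 m and x of bolt_head in the frame of fixture between -0.008 and 0.008 m and y of bolt_head in the frame of fixture between -0.025 and 0.025 m and angle between the y axis of bolt_head and the x axis of fixture, either way round below 0.25 rad and angle between bolt_head's own z axis and vertical below 0.12 rad and contact force between bolt and the fingers below 0.05 N and linear speed of bolt below 0.02 m/s); the robot touches nothing.
It fails at once if the T-bolt is forced against the base or its strip with more than 30 N (contact force between bolt and fixture above 30 N).
It fails at once if another thing on the bench is pushed more than 20 mm away (distance of any of tape_measure, glue_tube, bolt_m10, pliers, clamp_spring, thinner_bottle from where it was at the start of the episode above 0.02 m).
It also fails if it takes over 72 s, if anything falls off the work surface, if the arm or the gripper's body presses on something with over 40 N, if the wrist force passes 120 N, or if a joint passes its speed limit or range.

## Working session

There is one attempt and no reset: what is moved stays moved. The work goes in short steps, Python scripts to look and compute and a shell command to move; the robot and the scene stay as the last step left them, time stands still between calls to the robot, and variables do not carry over. Pictures are saved under pics/ and viewed, about 8 in all and at most 12, crops included, and the job is handed in when it is done.

```bash
mkdir -p pics; ls
cat > h.py <<'E'
import numpy as np, cv2
from cell import *
def proj(c,P):
    P=np.atleast_2d(P); E=np.array(c["extrinsics"]); q=P@E[:3,:3].T+E[:3,3]
    q=q*[1,-1,-1]; u=q@np.array(c["camera_matrix"]).T; return u[:,:2]/u[:,2:]
def ray(c,p):
    E=np.array(c["extrinsics"]); R=E[:3,:3]; o=-R.T@E[:3,3]
    d=np.linalg.inv(c["camera_matrix"])@[p[0],p[1],1]; return o,R.T@(d*[1,-1,-1])
def at_z(c,p,z):
    o,d=ray(c,p); return o+d*(z-o[2])/d[2]
def tri(cs,ps):
    A=np.zeros((3,3));b=np.zeros(3)
    for c,p in zip(cs,ps):
        o,d=ray(c,p); d=d/np.linalg.norm(d); M=np.eye(3)-np.outer(d,d); A+=M;b+=M@o
    return np.linalg.solve(A,b)
E
python3 - <<'E'
from h import *
s=get_state(); print(s, grip_depth)
cs={n:camera(n) for n in("side","top")}
for n,c in cs.items():
    print(n,c.keys(),ray(c,(320,200))[0]); cv2.imwrite(f"pics/{n}0.png",c["pixels"])
    for q in("bolt_grip","bolt_head","bolt","holder","fixture","rail_middle","lug_level"):
        for r in mark_of(c,q)[:3]: print(n,q,np.round(r["point"],1),round(r["confidence"],2))
E
```

```text
pics
{'time_s': 0.0, 'joint_pos': array([ 5.27866546e+01,  5.99895895e+00,  5.52683608e+00,  8.96053002e+01,
       -6.56803944e-04,  7.75266483e+01]), 'qvel': array([-0.01686707, -0.11135497, -0.01518563, -0.07727101,  0.04812868,
        0.05425332]), 'effort': array([ 1.88610952e-04, -5.56932414e+01,  5.03646898e+01,  1.70624536e-02,
       -3.75357231e-04, -4.41618454e-06]), 'tool_pos': array([0.25086488, 0.54462741, 0.20521673]), 'tcp_rot': array([[-9.08216166e-01,  4.18500589e-01, -8.08108303e-04],
       [ 4.18501275e-01,  9.08215564e-01, -1.08308311e-03],
       [ 2.80665620e-04, -1.32186794e-03, -9.99999087e-01]]), 'wrist_force': array([-0.45444629, -0.00408278, -0.31285528]), 'wrist_torque': array([-0.10481771,  0.04809568, -0.0157103 ]), 'grip_width': 0.08547333237004612} 0.0187
side dict_keys(['pixels', 'camera_matrix', 'extrinsics', 'shot']) [0.66011253 0.62354044 0.87162049]
side bolt_grip [320.3 267.9] 0.71
side bolt_grip [290.2 166.1] 0.71
side bolt_grip [358.4 305.5] 0.68
side bolt_head [355.4 321.1] 0.79
side bolt_head [319.6 281.5] 0.71
side bolt_head [343.5 245.6] 0.68
side bolt [351.3 320.3] 0.6
side bolt [345.4 249.3] 0.55
side bolt [318.4 289.6] 0.48
side holder [316.4 288.4] 0.9
side fixture [291.1 178.9] 0.71
side fixture [291.4 166.7] 0.42
side rail_middle [289.4 162.3] 0.94
side lug_level [392.1 267.9] 0.72
side lug_level [293.5 166.7] 0.63
top dict_keys(['pixels', 'camera_matrix', 'extrinsics', 'shot']) [ 0.40726194 -0.06049567  1.44153871]
top bolt_grip [369.9 253.1] 0.65
top bolt_grip [364.6 185.4] 0.55
top bolt_grip [222.8 209. ] 0.52
top bolt_head [229.  210.3] 0.54
top bolt_head [256.5 194.1] 0.49
top bolt_head [285.2 215. ] 0.44
top bolt [284.8 215.9] 0.65
top bolt [253.5 192.9] 0.54
top holder [253.8 190. ] 0.73
top holder [296.4 191.2] 0.6
top fixture [362.9 188. ] 0.92
top fixture [364.  183.7] 0.63
top rail_middle [367.2 181.8] 0.92
top lug_level [364.6 184.3] 0.62
```

Run:
```python
import cv2
a=cv2.imread("pics/side0.png")[110:360,170:490]; b=cv2.imread("pics/top0.png")[110:300,180:433]
cv2.imwrite("pics/s1.png",cv2.resize(a,None,fx=2.4,fy=2.4,interpolation=cv2.INTER_CUBIC)); cv2.imwrite("pics/t1.png",cv2.resize(b,None,fx=3.1,fy=3.1,interpolation=cv2.INTER_CUBIC))
```

```text
(no output)
```

View pics/s1.png

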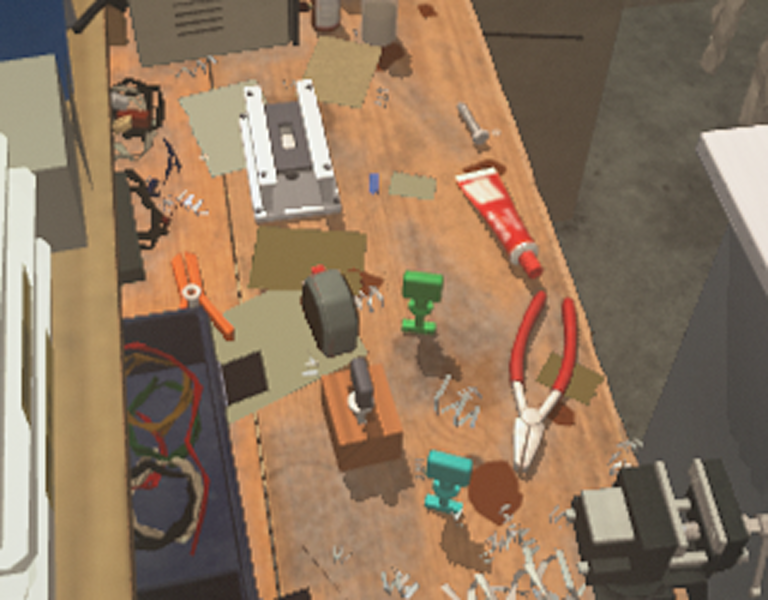

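View pics/t1.png

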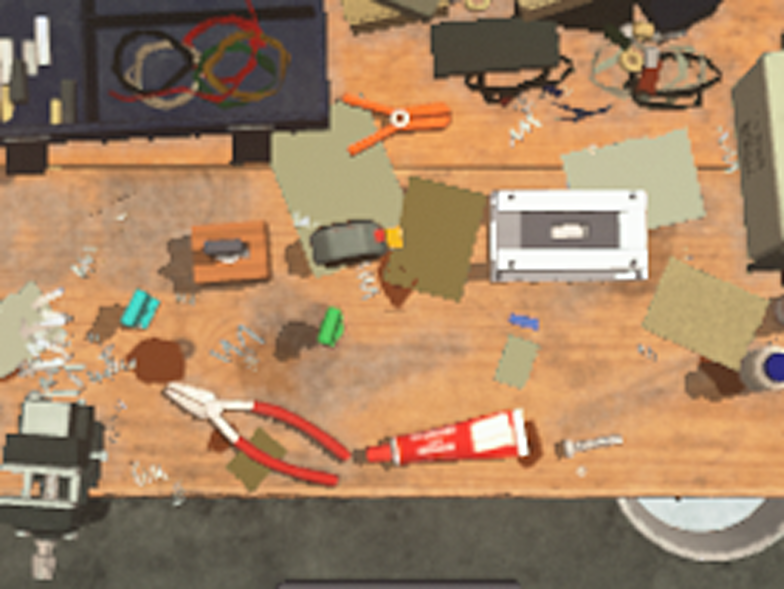

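The side crop shows a dark wing on the steel bolt in the wooden block at (320,267), a green look-alike at about (346,230) and a turquoise one at about (357,305). In the top view these are at (253,189), (287,215) and (225,210). I choose the dark one in the block. The base is at about (290,170) in the side view, and its slot is at about (364,185) in the top view.

Run:
```python
from h import *
cs={n:camera(n) for n in("side","top")}
near={"side":{"bolt_grip":(320,267),"holder":(316,288),"fixture":(291,176),"rail_middle":(290,164),"tape_measure":(308,240)},
"top":{"bolt_grip":(253,189),"holder":(254,191),"fixture":(363,187),"rail_middle":(366,183),"tape_measure":(294,188)}}
P={}
for q in near["top"]:
    for n,c in cs.items():
        m=[r for r in mark_of(c,q) if np.hypot(*(np.array(r["point"])-near[n][q]))<12]
        if m: P[n,q]=m[0]["point"]
    z={"bolt_grip":.074,"rail_middle":.044}.get(q,0)
    for n in cs:
        if (n,q) in P: print(q,n,np.round(P[n,q],1),at_z(cs[n],P[n,q],z).round(4))
    if ("side",q) in P and ("top",q) in P: print("  tri",tri(cs.values(),[P["side",q],P["top",q]]).round(4))
for n,c in cs.items():
  for q,ctr,z in(("fixture",near[n]["fixture"],.05),("bolt_grip",near[n]["bolt_grip"],.078),("holder",near[n]["holder"],.044)):
    for r in trace(c,q):
        if np.hypot(*(np.array(r["point"])-ctr))<14:
            v,u=np.nonzero(r["region"]); 
            W=np.array([at_z(c,p,z)[:2] for p in zip(u,v)]).astype(np.float32)*1000
            print(n,q,len(u),np.round(r["point"],1),cv2.minAreaRect(W)); break
g=[]
for n,(x0,x1,y0,y1) in {"top":(335,395,165,205),"side":(260,320,135,210)}.items():
    g.append(cv2.resize(cs[n]["pixels"][y0:y1,x0:x1],None,fx=6.6,fy=6.6,interpolation=cv2.INTER_CUBIC))
t=cs["top"]["pixels"][175:205,238:275]; g.append(cv2.resize(t,None,fx=8,fy=8,interpolation=cv2.INTER_CUBIC))
H=595;W=796;o=np.zeros((H,W,3),np.uint8)
o[:g[0].shape[0],:g[0].shape[1]]=g[0]; o[:g[1].shape[0],398:398+min(396,g[1].shape[1])]=g[1][:,:396]; o[290:290+g[2].shape[0],:g[2].shape[1]]=g[2]
cv2.imwrite("pics/c2.png",o)
```

```text
bolt_grip side [320.1 269.6] [0.5584 0.1323 0.074 ]
bolt_grip top [253.2 190.4] [0.5552 0.1264 0.074 ]
  tri [0.5567 0.1274 0.0657]
holder side [317.3 288.4] [0.562  0.1293 0.    ]
holder top [258.3 191.5] [0.56   0.1218 0.    ]
  tri [ 0.561   0.1231 -0.0107]
fixture side [292.2 178.8] [ 0.5716 -0.175  -0.    ]
fixture top [363.2 185.4] [ 0.5783 -0.1814  0.    ]
  tri [ 0.5749 -0.1807 -0.0046]
rail_middle side [287.2 165.2] [ 0.5818 -0.1793  0.044 ]
rail_middle top [367.  182.4] [ 0.5815 -0.1884  0.044 ]
  tri [ 0.5818 -0.189   0.0343]
tape_measure side [303.4 247.8] [0.5749 0.0274 0.    ]
tape_measure top [297.4 190.1] [0.5643 0.0088 0.    ]
  tri [ 0.5698  0.0095 -0.0276]
side fixture 1919 [289.4 175.6] ((582.390380859375, -154.98583984375), (85.25747680664062, 182.4557342529297), 0.4474787712097168)
side bolt_grip 235 [316.4 273.1] ((559.5255126953125, 137.0880584716797), (61.28950500488281, 18.734508514404297), 80.5352554321289)
side holder 1020 [317.1 285.2] ((558.9727783203125, 143.54434204101562), (59.26090621948242, 89.8792724609375), 2.042524814605713)
top fixture 1440 [363.5 187.2] ((570.7275390625, -176.82830810546875), (78.63671875, 139.8090057373047), 0.09782121330499649)
top bolt_grip 83 [251.9 188.8] ((554.4660034179688, 126.41288757324219), (19.236419677734375, 32.88892364501953), 0.0985746756196022)
top holder 450 [254.7 192. ] ((556.2399291992188, 126.80561828613281), (58.789520263671875, 70.19410705566406), 4.516969203948975)
```

View pics/c2.png

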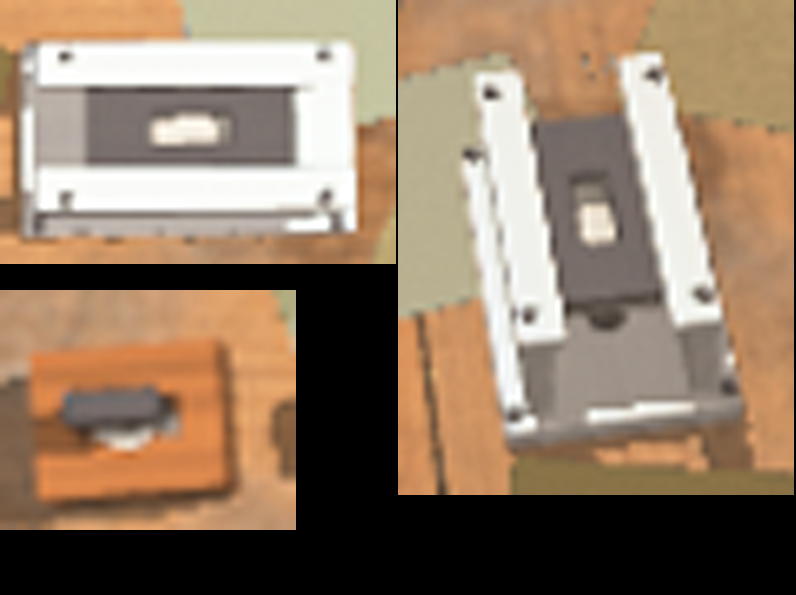

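The top crop (6.6x) puts the rail screws at (345.0,173.5), (384.2,173.2), (345.0,195.0) and (384.5,194.8). The strip is dark, and the slot's centre is at about (363.8,184.7), near the middle of the base. In the holder crop, the block is turned about +3°. I'll move above the bolt now.

```bash
python3 -m inch '[-3.23,-1.79,0,0,1,-3.23,-1.79,0,0,1,-3.23,-1.79,0,0,1,-3.23,-1.79,0,0,1,-3.23,-1.79,0,0,1,-3.23,-1.79,0,0,1,-3.23,-1.79,0,0,1,-3.23,-1.79,0,0,1,-3.23,-1.79,0,0,1,-3.23,-1.79,0,0,1]' 40; python3 -m inch '[-3.23,-1.79,0,0,1,-3.23,-1.79,0,0,1,-3.23,-1.79,0,0,1,-3.23,-1.79,0,0,1,0,0,0,6.9,1,0,0,0,6.9,1,0,0,0,6.9,1,0,0,0,6.9,1,0,0,0,6.9,1]'; python3 -m inch '[0,0,0,6.9,1,0,0,0,6.9,1,0,0,0,6.9,1,0,0,0,6.9,1,0,0,0,0,1,0,0,0,0,1]'
python3 - <<'E'
from h import *
s=get_state(); print(s["joint_pos"].round(1)); T=s["tcp_rot"]; print(T.round(4))
cs={n:camera(n) for n in("side","top")}
S={"top":np.array([(66,56),(325,54),(66,198),(327,197)])/6.6+[335,165],"side":(np.array([(490,93),(652,74),(528,316),(703,294)])-[398,0])/6.6+[260,135]}
for n,c in cs.items():
    print(n,[at_z(c,p,.05)[:2].round(4).tolist() for p in S[n]])
    print(" slot",at_z(c,{"top":(363.8,184.7),"side":(260+198/6.6,135+210/6.6)}[n],.044).round(4))
E
```

```text
time_s: 2.53
tool_pos: [0.4704, 0.2456, 0.2062]
tcp_rot: [[-0.908, 0.419, 0.001], [0.419, 0.908, 0.0], [-0.0, 0.0, -1.0]]
wrist_force: [0.9, 0.6, 0.2]
grip_width: 0.0855
time_s: 3.28
tool_pos: [0.557, 0.1279, 0.206]
tcp_rot: [[-0.506, 0.863, -0.0], [0.863, 0.506, 0.0], [0.0, -0.0, -1.0]]
wrist_force: [0.7, 0.7, -0.6]
grip_width: 0.0854
time_s: 3.78
tool_pos: [0.5569, 0.1281, 0.206]
tcp_rot: [[-0.059, 0.998, 0.0], [0.998, 0.059, 0.0], [0.0, 0.0, -1.0]]
wrist_force: [0.8, -0.6, 0.0]
grip_width: 0.0851
[-0.2  1.   0.4 89.4  0.  86.5]
[[-5.890e-02  9.983e-01  1.000e-04]
 [ 9.983e-01  5.890e-02  1.000e-04]
 [ 1.000e-04  1.000e-04 -1.000e+00]]
side [[0.6068, -0.2316], [0.5474, -0.2326], [0.6061, -0.1211], [0.5456, -0.122]]
 slot [ 0.576  -0.1731  0.044 ]
top [[0.6058, -0.1265], [0.6068, -0.2362], [0.5453, -0.1263], [0.5459, -0.2366]]
 slot [ 0.575  -0.1794  0.044 ]
```

```bash
python3 -m inch '[0,0,3,0,1,0,0,3,0,1,0,0,3,0,1,0,0,2,0,1,0,0,2,0,1,0,0,1,0,1,0,0,0.8,0,1,0,0,0,0,1,0,0,0,0,0.5,0,0,0,0,0.5]';  python3 -m inch '[0,0,0,0,0.25,0,0,0,0,0.25,0,0,0,0,0.25]'
python3 - <<'E'
from h import *
g=[]
for n,(a,b) in {"side":(320,265),"top":(253,190)}.items():
    c=camera(n); g.append(cv2.resize(c["pixels"][b-32:b+32,a-32:a+32],(390,390),interpolation=cv2.INTER_CUBIC))
cv2.imwrite("pics/g.png",np.hstack(g))
E
```

```text
time_s: 4.72
tool_pos: [0.5578, 0.1281, 0.0594]
tcp_rot: [[-0.056, 0.998, 0.002], [0.998, 0.056, 0.0], [-0.0, 0.002, -1.0]]
wrist_force: [0.0, -0.7, -0.5]
grip_width: 0.0639
time_s: 4.97
tool_pos: [0.5574, 0.1281, 0.0587]
tcp_rot: [[-0.055, 0.998, 0.001], [0.998, 0.055, 0.0], [-0.0, 0.001, -1.0]]
wrist_force: [-0.0, -1.9, -0.1]
grip_width: 0.0255
```

View pics/g.png

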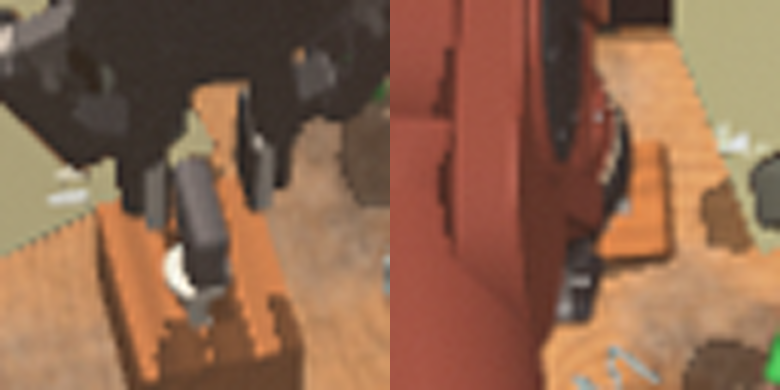

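Both fingers straddle the wing in the side view. It sticks out toward +y (wing bottom front at crop (215,285)) more than the finger tips do at (155,225) and (260,205). I'll work out the y offset.

Run:
```python
from h import *
c=camera("side")
f=lambda p:((proj(c,p)-[288,233])*390/64).round(0).tolist()
print("finger front bottom",f([[.5574-.016,.139,.0587],[.5574+.016,.139,.0587]]))
for y in(.124,.128,.132,.136): print(y,"wing bottom front, top front, top back",f([[.5574,y+.017,.060],[.5574,y+.017,.088],[.5574,y-.017,.088]]))
```

```text
finger front bottom [[252.0, 260.0], [151.0, 274.0]]
0.124 wing bottom front, top front, top back [[203.0, 270.0], [205.0, 222.0], [186.0, 130.0]]
0.128 wing bottom front, top front, top back [[205.0, 281.0], [207.0, 233.0], [188.0, 141.0]]
0.132 wing bottom front, top front, top back [[207.0, 292.0], [209.0, 244.0], [190.0, 151.0]]
0.136 wing bottom front, top front, top back [[209.0, 304.0], [211.0, 256.0], [192.0, 162.0]]
```

```bash
python3 -m inch '[0.15,0,0.2,0,0.25,0,0,0,0,0,0,0,0,0,0,0,0,0,0,0,0,0,0,0,0,0,0,0,0,0]' 50; python3 -m inch '[0,0,-0.5,0,0,0,0,-1,0,0,0,0,-2,0,0,0,0,-2,0,0,0,0,-2,0,0,0,0,-2,0,0,0,0,0,0,0,0,0,0,0,0]'
python3 - <<'E'
from h import *
s=get_state(); print(s["tool_pos"].round(4),s["tcp_rot"].round(3).tolist())
t=s["tool_pos"]; cs=[]; ps={}
for n in("side","top"):
    c=camera(n); cs.append(c)
    for q,z in(("bolt_grip",t[2]+.0187),("bolt_head",t[2]-.041)):
        p=[r for r in mark_of(c,q)]; 
        for r in p[:4]:
            w=at_z(c,r["point"],z)
            if np.hypot(*(w-t)[:2])<.04: print(n,q,r["point"],round(r["confidence"],2),w.round(4))
    k=proj(c,[t[0],t[1],t[2]-.01])[0].astype(int); print(k)
    cv2.imwrite(f"pics/h_{n}.png",cv2.resize(c["pixels"][max(k[1]-32,0):k[1]+32,k[0]-32:k[0]+32],(390,390),interpolation=cv2.INTER_CUBIC))
cv2.imwrite("pics/h.png",np.hstack([cv2.imread(f"pics/h_{n}.png") for n in("side","top")]))
E
```

```text
time_s: 5.62
tool_pos: [0.5567, 0.1296, 0.0559]
tcp_rot: [[-0.055, 0.998, -0.0], [0.998, 0.055, 0.0], [0.0, -0.0, -1.0]]
wrist_force: [0.4, 0.2, -1.2]
grip_width: 0.0099
time_s: 6.28
tool_pos: [0.5579, 0.1296, 0.1528]
tcp_rot: [[-0.055, 0.998, 0.003], [0.998, 0.055, 0.0], [-0.0, 0.003, -1.0]]
wrist_force: [-0.8, -0.5, -1.1]
grip_width: 0.0103
[0.5579 0.1296 0.1528] [[-0.055, 0.998, 0.003], [0.998, 0.055, 0.0], [-0.0, 0.003, -1.0]]
side bolt_grip [320.4, 238.2] 0.77 [0.5594 0.1294 0.1715]
side bolt_head [320.5, 256.1] 0.52 [0.5575 0.1271 0.1118]
[320 247]
[248 186]
```

View pics/h.png

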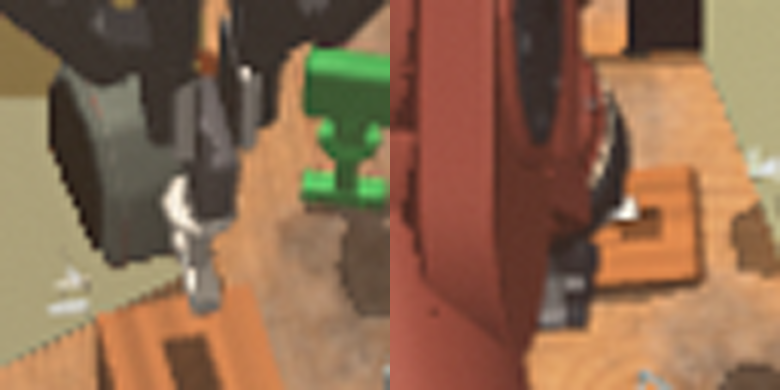

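The side view shows the bolt held, its head hanging clear at about (320,256). The top view shows the pocket empty. I'll carry it over the base.

```bash
python3 -m inch '[0,0,0,2.7,0,-3.4,0.17,0,0,0,-3.4,0.17,0,0,0,-3.4,0.17,0,0,0,-3.4,0.17,0,0,0,-3.4,0.17,0,0,0,-3.4,0.17,0,0,0,-3.4,0.22,0,0,0,-3.4,0.22,0,0,0,-3.4,0.22,0,0,0]'; python3 -m inch '[0,0,1,0,0,0,0,1,0,0,0,0,1,0,0,0,0,0,0,0,0,0,0,0,0]'
python3 - <<'E'
from h import *
s=get_state(); print(s["tool_pos"].round(4),s["tcp_rot"].round(4).tolist(),s["joint_pos"].round(1))
t=s["tool_pos"]; g=[]
for n in("side","top"):
    c=camera(n)
    for q,z in(("bolt_grip",t[2]+.018),("bolt_head",t[2]-.042)):
        for r in mark_of(c,q)[:5]:
            w=at_z(c,r["point"],z)
            if np.hypot(*(w-t)[:2])<.04: print(n,q,r["point"],round(r["confidence"],2),w.round(4))
    k=proj(c,[t[0],t[1],t[2]-.03])[0].astype(int); print(k)
    g.append(cv2.resize(c["pixels"][max(k[1]-26,0):k[1]+26,k[0]-26:k[0]+26],(398,398),interpolation=cv2.INTER_CUBIC))
cv2.imwrite("pics/k.png",np.hstack(g))
E
```

```text
time_s: 7.42
tool_pos: [0.5756, -0.1778, 0.1504]
tcp_rot: [[-0.008, 1.0, -0.001], [1.0, 0.008, 0.001], [0.001, -0.001, -1.0]]
wrist_force: [1.1, 0.1, -0.7]
grip_width: 0.01
time_s: 7.83
tool_pos: [0.5754, -0.1746, 0.1199]
tcp_rot: [[-0.009, 1.0, -0.002], [1.0, 0.009, 0.001], [0.001, -0.002, -1.0]]
wrist_force: [0.1, 0.9, 0.5]
grip_width: 0.0098
[ 0.5754 -0.1746  0.1199] [[-0.0095, 1.0, -0.0018], [1.0, 0.0095, 0.0013], [0.0013, -0.0018, -1.0]] [-29.3   6.4  -2.9  80.8   0.   60.1]
side bolt_grip [286.2, 138.6] 0.73 [ 0.5825 -0.1688  0.1379]
side bolt_head [289.2, 153.8] 0.64 [ 0.5758 -0.1819  0.0779]
[289 152]
[363 182]
```

View pics/k.png

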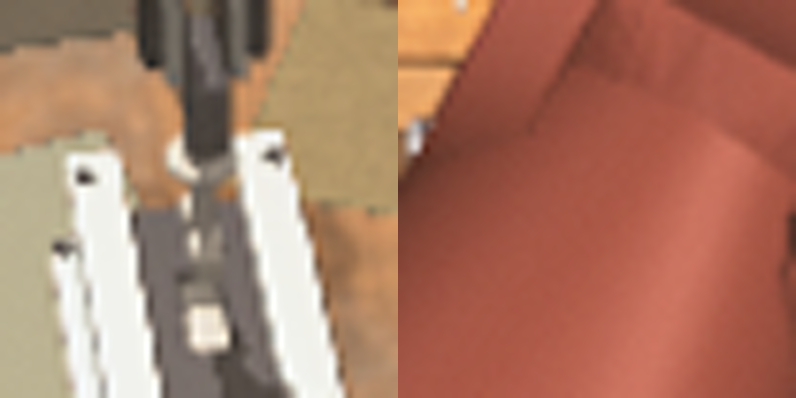

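The side view shows the bolt hanging over the strip with its foot at about row 160. The slot's lit pad is at about crop (208,328), and the slot's front edge is at pixel row 172. The top view is blocked by the arm.

Run:
```python
from h import *
c=camera("side")
k=lambda p:((proj(c,p)-[263,126])*398/52).round(0).tolist()
print("slot front/back",at_z(c,(290.6,172.1),.044)[:2].round(4),at_z(c,(288,161.5),.044)[:2].round(4))
for x,y in((.5754,-.1746),(.5754,-.1706)): print("bar foot front l,r ; collar centre front (r11) at 34; wing bottom front:",k([[x+.0045,y+.015,.074],[x-.0045,y+.015,.074],[x,y+.011,.108],[x+.006,y+.017,.124],[x-.006,y+.017,.124]]))
```

```text
slot front/back [ 0.5769 -0.1561] [ 0.5784 -0.1911]
bar foot front l,r ; collar centre front (r11) at 34; wing bottom front: [[197.0, 276.0], [227.0, 273.0], [207.0, 182.0], [188.0, 158.0], [229.0, 154.0]]
bar foot front l,r ; collar centre front (r11) at 34; wing bottom front: [[199.0, 285.0], [229.0, 282.0], [209.0, 192.0], [190.0, 168.0], [231.0, 164.0]]
```

```bash
python3 -m inch '[0.1,0.1,0.8,0,0,0,0,0.8,0,0,0,0,0.5,0,0,0,0,0.2,0,0,0,0,0,0,0]' ; python3 -m inch '[0,0,0.15,0,0,0,0,0.15,0,0,0,0,0.15,0,0,0,0,0,0,0]'
```

```text
time_s: 8.6
tool_pos: [0.5765, -0.1749, 0.0967]
tcp_rot: [[-0.008, 1.0, -0.002], [1.0, 0.008, 0.001], [0.001, -0.001, -1.0]]
wrist_force: [0.4, 0.1, -0.7]
grip_width: 0.0104
time_s: 8.93
tool_pos: [0.5771, -0.1752, 0.0934]
tcp_rot: [[-0.008, 1.0, 0.0], [1.0, 0.008, 0.0], [0.0, 0.0, -1.0]]
wrist_force: [-0.7, -0.2, -0.8]
grip_width: 0.0103
```

```bash
python3 -m inch '[0,0,0.12,0,0,0,0,0.12,0,0,0,0,0,0,0]'
```

```text
time_s: 9.18
tool_pos: [0.577, -0.1752, 0.0908]
tcp_rot: [[-0.008, 1.0, -0.0], [1.0, 0.008, 0.0], [0.0, -0.0, -1.0]]
wrist_force: [-0.2, -0.2, -1.1]
grip_width: 0.0101
```

```bash
python3 -m inch '[0.15,-0.05,0,0,0,0,0,0.1,0,0,0,0,0.1,0,0,0,0,0,0,0]'
```

```text
time_s: 9.52
tool_pos: [0.5769, -0.1739, 0.0895]
tcp_rot: [[-0.008, 1.0, 0.001], [1.0, 0.008, -0.0], [-0.0, 0.001, -1.0]]
wrist_force: [0.9, 0.4, 1.1]
grip_width: 0.0101
```

```bash
python3 -m inch '[0,0,0.1,0,0,0,0,0.05,0,0,0,0,0,0,0]'
```

```text
time_s: 9.77
tool_pos: [0.5774, -0.1743, 0.0892]
tcp_rot: [[-0.008, 1.0, 0.002], [1.0, 0.008, -0.001], [-0.001, 0.002, -1.0]]
wrist_force: [-1.2, -0.4, 7.8]
grip_width: 0.0101
```

```bash
python3 -m inch '[0,-0.05,0,0,0,0,-0.05,0,0,0,0,0,0,0,0]'; python3 -m inch '[0,-0.05,0,0,0,0,-0.05,0,0,0,0,0,0,0,0]'
```

```text
time_s: 10.02
tool_pos: [0.5765, -0.1743, 0.0891]
tcp_rot: [[-0.008, 1.0, 0.003], [1.0, 0.008, -0.001], [-0.001, 0.002, -1.0]]
wrist_force: [-0.5, -0.5, 7.3]
grip_width: 0.0099
time_s: 10.27
tool_pos: [0.5758, -0.1743, 0.0892]
tcp_rot: [[-0.008, 1.0, 0.003], [1.0, 0.008, -0.001], [-0.001, 0.003, -1.0]]
wrist_force: [1.1, -0.1, 6.7]
grip_width: 0.01
```

```bash
python3 -m inch '[0.05,0.07,0,0,0,0.05,0,0,0,0,0,0,0,0,0]'; python3 -m inch '[0.05,0,0,0,0,0.05,0,0,0,0,0,0,0,0,0]';  python3 -m inch '[0.05,0,0,0,0,0.05,0,0,0,0,0,0,0,0,0]'
```

```text
time_s: 10.52
tool_pos: [0.5764, -0.1736, 0.0893]
tcp_rot: [[-0.008, 1.0, 0.003], [1.0, 0.008, -0.002], [-0.002, 0.003, -1.0]]
wrist_force: [-1.3, -0.9, 8.2]
grip_width: 0.0103
time_s: 10.77
tool_pos: [0.5765, -0.1729, 0.0894]
tcp_rot: [[-0.008, 1.0, 0.003], [1.0, 0.008, -0.003], [-0.003, 0.003, -1.0]]
wrist_force: [0.8, -2.5, 8.2]
grip_width: 0.0099
time_s: 11.02
tool_pos: [0.5765, -0.1722, 0.0895]
tcp_rot: [[-0.008, 1.0, 0.003], [1.0, 0.008, -0.003], [-0.003, 0.003, -1.0]]
wrist_force: [-0.2, -3.9, 8.8]
grip_width: 0.0099
```

```bash
python3 -m inch '[-0.1,0,0,0,0,-0.1,0,0,0,0,-0.1,0,0,0,0,0,0,0,0,0]'; python3 -m inch '[-0.05,0,0,0,0,-0.05,0,0,0,0,0,0,0,0,0]';  python3 -m inch '[-0.05,0,0,0,0,-0.05,0,0,0,0,0,0,0,0,0]'
```

```text
time_s: 11.35
tool_pos: [0.5763, -0.1744, 0.0891]
tcp_rot: [[-0.008, 1.0, 0.003], [1.0, 0.008, -0.001], [-0.001, 0.003, -1.0]]
wrist_force: [0.1, -0.6, 7.8]
grip_width: 0.0098
time_s: 11.6
tool_pos: [0.5763, -0.175, 0.089]
tcp_rot: [[-0.008, 1.0, 0.003], [1.0, 0.008, -0.001], [-0.001, 0.003, -1.0]]
wrist_force: [0.9, 1.2, 7.4]
grip_width: 0.0102
time_s: 11.85
tool_pos: [0.5763, -0.1757, 0.0889]
tcp_rot: [[-0.008, 1.0, 0.002], [1.0, 0.008, 0.0], [0.0, 0.002, -1.0]]
wrist_force: [0.5, 2.1, 6.7]
grip_width: 0.0097
```

```bash
for i in 1 ; do python3 -m inch '[-0.05,0,0,0,0,-0.05,0,0,0,0,0,0,0,0,0]'; done;  python3 -m inch '[-0.05,0,0,0,0,-0.05,0,0,0,0,0,0,0,0,0]'; python3 -m inch '[-0.05,0,0,0,0,-0.05,0,0,0,0,0,0,0,0,0]'
```

```text
time_s: 12.1
tool_pos: [0.5762, -0.1764, 0.0887]
tcp_rot: [[-0.008, 1.0, 0.002], [1.0, 0.008, 0.001], [0.001, 0.002, -1.0]]
wrist_force: [0.8, 3.5, 6.6]
grip_width: 0.0102
time_s: 12.35
tool_pos: [0.5761, -0.1773, 0.0887]
tcp_rot: [[-0.008, 1.0, 0.002], [1.0, 0.008, 0.001], [0.001, 0.002, -1.0]]
wrist_force: [-0.3, 1.9, 6.5]
grip_width: 0.01
time_s: 12.6
tool_pos: [0.5761, -0.1783, 0.0886]
tcp_rot: [[-0.009, 1.0, 0.002], [1.0, 0.009, 0.001], [0.001, 0.002, -1.0]]
wrist_force: [0.5, 2.3, 5.5]
grip_width: 0.0101
```

Run:
```python
from h import *
c=camera("side")
cv2.imwrite("pics/m.png",cv2.resize(c["pixels"][135:185,262:327],(780,600),interpolation=cv2.INTER_CUBIC))
k=lambda p:((proj(c,p)-[262,135])*12).round(0).tolist()
t=get_state()["tool_pos"]; x,y=t[:2]; f=t[2]-.0459
print(t,"bar foot front l,r; wing bottom front l r; screws", k([[x+.0045,y+.015,f],[x-.0045,y+.015,f],[x+.006,y+.017,f+.05],[x-.006,y+.017,f+.05]]))
for y in(-.1736,-.178):print("slot front l r, back l r at",y,k([[.5765+.006,y+.016,.044],[.5765-.006,y+.016,.044],[.5765+.006,y-.016,.044],[.5765-.006,y-.016,.044]]))
```

```text
[ 0.576075   -0.17826093  0.08861598] bar foot front l,r; wing bottom front l r; screws [[320.0, 425.0], [366.0, 420.0], [305.0, 249.0], [369.0, 242.0]]
slot front l r, back l r at -0.1736 [[313.0, 443.0], [375.0, 436.0], [292.0, 326.0], [353.0, 319.0]]
slot front l r, back l r at -0.178 [[310.0, 426.0], [372.0, 420.0], [289.0, 310.0], [350.0, 303.0]]
```

View pics/m.png

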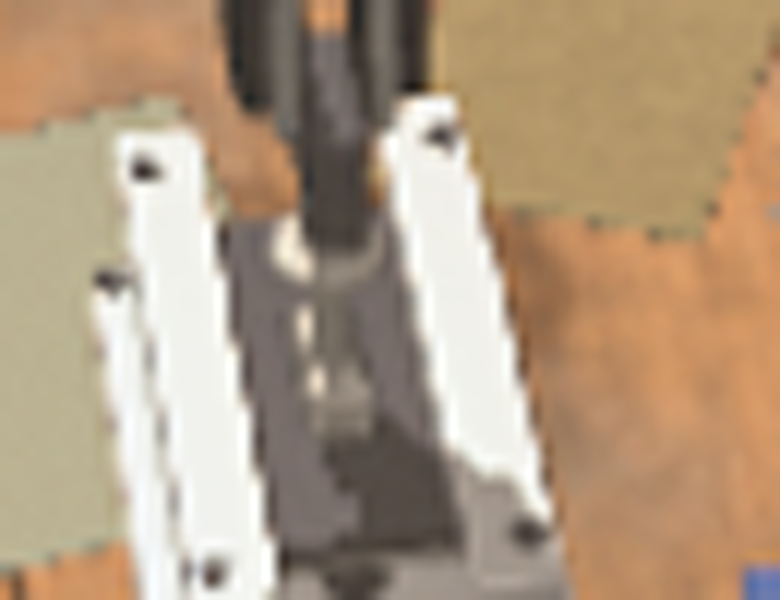

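The bar's foot front is at crop row 435 and the slot's front edge at about 440, and the strip hasn't moved (its front is still at row 548). So y is nearly right, and I'll feel along x here.

```bash
python3 -m inch '[0,0.05,0.05,0,0,0,0.05,0,0,0,0,0,0,0,0]'; python3 -m inch '[0,0.05,0,0,0,0,0.05,0,0,0,0,0,0,0,0]';  python3 -m inch '[0,0.05,0,0,0,0,0.05,0,0,0,0,0,0,0,0]'
```

```text
time_s: 12.9
tool_pos: [0.5771, -0.1784, 0.0885]
tcp_rot: [[-0.008, 1.0, 0.002], [1.0, 0.008, 0.0], [0.0, 0.002, -1.0]]
wrist_force: [-1.9, 2.3, 8.7]
grip_width: 0.01
time_s: 13.15
tool_pos: [0.5778, -0.1784, 0.0885]
tcp_rot: [[-0.008, 1.0, 0.001], [1.0, 0.008, 0.0], [0.0, 0.001, -1.0]]
wrist_force: [-2.4, 2.5, 8.4]
grip_width: 0.0097
time_s: 13.4
tool_pos: [0.5786, -0.1784, 0.0884]
tcp_rot: [[-0.008, 1.0, 0.001], [1.0, 0.008, 0.0], [0.0, 0.001, -1.0]]
wrist_force: [-2.8, 3.2, 10.6]
grip_width: 0.0104
```

```bash
cat > w.py <<'E'
from h import *
s=get_state(); print("   F",s["wrist_force"].round(2),"T",s["wrist_torque"].round(3),"p",(s["tool_pos"]*1000).round(2),"rz",(s["tcp_rot"][:,2]*1000).round(1))
E
python3 -m inch '[0,0,-0.3,0,0,0.18,-0.21,0,0,0,0,0,0,0,0,0,0,0,0,0]' >/dev/null; python3 w.py
python3 -m inch '[0,0,0.1,0,0,0,0,0.1,0,0,0,0,0.1,0,0,0,0,0,0,0]'>/dev/null; python3 w.py
python3 -m inch '[0,0,-0.3,0,0,0.3,0,0,0,0,0,0,0,0,0,0,0,0,0,0]' >/dev/null; python3 w.py
python3 -m inch '[0,0,0.1,0,0,0,0,0.1,0,0,0,0,0.1,0,0,0,0,0,0,0]'>/dev/null; python3 w.py
python3 -m inch '[0,0,-0.3,0,0,-0.6,0,0,0,0,0,0,0,0,0,0,0,0,0,0]' >/dev/null; python3 w.py
python3 -m inch '[0,0,0.1,0,0,0,0,0.1,0,0,0,0,0.1,0,0,0,0,0,0,0]'>/dev/null; python3 w.py
```

```text
F [-0.82  0.04 -1.67] T [ 0.003 -0.045  0.005] p [ 576.05 -176.84   89.78] rz [-2.e-01  1.e-01 -1.e+03]
   F [ 0.33 -1.37 -1.52] T [-0.286 -0.028  0.009] p [ 576.19 -177.09   86.8 ] rz [-0.e+00 -1.e-01 -1.e+03]
   F [ 0.31 -0.64 -0.63] T [ 0.044 -0.055 -0.003] p [ 576.14 -173.58   90.01] rz [-1.e-01  4.e-01 -1.e+03]
   F [-2.07 -0.13  9.62] T [0.085 0.528 0.079] p [ 577.18 -174.68   89.04] rz [    2.6    -1.7 -1000. ]
   F [ 0.32  0.09 -0.89] T [-0.023 -0.056 -0.05 ] p [ 576.01 -180.2    89.6 ] rz [-5.e-01  4.e-01 -1.e+03]
   F [ 0.02 -0.64 -0.69] T [-0.03   0.012  0.008] p [ 575.94 -179.69   86.47] rz [-7.e-01  5.e-01 -1.e+03]
```

The bar has dropped into the slot at x≈0.576, y≈-0.179 with no force. Going down.

```bash
python3 -m inch '[0.05,0,0.1,0,0,0,0,0.1,0,0,0,0,0.1,0,0,0,0,0,0,0]'>/dev/null; python3 w.py
python3 -m inch '[0,0,0.1,0,0,0,0,0.1,0,0,0,0,0.1,0,0,0,0,0,0,0]'>/dev/null; python3 w.py
```

```text
F [ 0.59 -0.27 -1.26] T [ 0.023 -0.032  0.027] p [ 576.11 -179.33   83.76] rz [-3.e-01  3.e-01 -1.e+03]
   F [-0.04 -0.6  -1.59] T [-0.005 -0.031  0.049] p [ 576.12 -179.39   80.81] rz [-2.e-01  3.e-01 -1.e+03]
```

```bash
python3 -m inch '[0,0,0.15,0,0,0,0,0.15,0,0,0,0,0.15,0,0,0,0,0.15,0,0,0,0,0,0,0]'>/dev/null; python3 w.py
python3 -m inch '[0,0,0.15,0,0,0,0,0.15,0,0,0,0,0.15,0,0,0,0,0.15,0,0,0,0,0,0,0]'>/dev/null; python3 w.py
```

```text
F [0.   0.41 4.06] T [ 0.05   0.052 -0.026] p [ 576.43 -179.53   75.27] rz [ 5.e-01 -2.e-01 -1.e+03]
   F [-0.17  0.88  7.04] T [0.02  0.161 0.023] p [ 576.54 -179.62   69.38] rz [ 8.e-01 -3.e-01 -1.e+03]
```

```bash
python3 -m inch '[0,0,0,-6.9,0,0,0,0,-6.9,0,0,0,0,-6.9,0,0,0,0,-6.9,0,0,0,0,0,0]'>/dev/null; python3 w.py
python3 -m inch '[0,0,0,-6.9,0,0,0,0,-6.9,0,0,0,0,-6.9,0,0,0,0,-6.9,0,0,0,0,-6.9,0,0,0,0,-6.9,0,0,0,0,-6.9,0,0,0,0,-6.9,0,0,0,0,-6.9,0]'>/dev/null; python3 w.py
python3 -m inch '[0,0,0,-0.3,0,0,0,0,0,0,0,0,0,0,0]'; python3 w.py
```

```text
F [-0.09  0.4   6.69] T [-0.023 -0.023  0.055] p [ 576.82 -179.77   69.82] rz [ 1.4e+00 -7.0e-01 -1.0e+03]
   F [1.39 1.01 6.53] T [ 0.153 -0.149 -0.09 ] p [ 576.9  -179.7    69.84] rz [ 1.6e+00 -5.0e-01 -1.0e+03]
time_s: 18.32
tool_pos: [0.5769, -0.1797, 0.0698]
tcp_rot: [[-1.0, -0.008, 0.002], [-0.008, 1.0, -0.001], [-0.002, -0.001, -1.0]]
wrist_force: [0.5, 0.5, 7.4]
grip_width: 0.01
   F [0.52 0.48 7.39] T [ 0.068 -0.117  0.023] p [ 576.94 -179.68   69.82] rz [ 1.7e+00 -6.0e-01 -1.0e+03]
```

```bash
python3 -m inch '[0,0,-0.15,0,0,0,0,-0.15,0,0,0,0,-0.15,0,0,0,0,-0.15,0,0,0,0,0,0,0]'>/dev/null; python3 w.py
python3 -m inch '[0,0,-0.1,0,0,0,0,-0.1,0,0,0,0,-0.1,0,0,0,0,0,0,0]'>/dev/null; python3 w.py
```

```text
F [0.25 0.51 5.35] T [ 0.015 -0.338  0.033] p [ 576.64 -179.6    75.55] rz [ 1.e+00 -2.e-01 -1.e+03]
   F [ 4.28 -0.98 -7.47] T [-0.217 -1.267 -0.02 ] p [ 575.83 -179.03   76.62] rz [   -1.1     1.2 -1000. ]
```

The bar is held against the groove's roof (TCP 76.6 mm gives a foot height of 30.7 mm, pull −7.5 N). I'll ease off, let go and rise clear.

```bash
python3 -m inch '[0,0,0.2,0,0,0,0,0,0,0]'>/dev/null; python3 w.py
python3 -m inch '[0,0,0,0,0.3,0,0,0,0,0.6,0,0,0,0,0.6,0,0,0,0,0.6,0,0,0,0,0.6]'>/dev/null; python3 w.py
python3 -m inch '[0,0,-0.5,0,0.6,0,0,-1,0,0.6,0,0,-2,0,0.6,0,0,-3,0,0.6,0,0,-3,0,0.6,0,0,-3,0,0.6,0,0,-3,0,0.6,0,0,0,0,0.6,0,0,0,0,0.6]'
python3 - <<'E'
from h import *
g=[]
for n in("side","top"):
    c=camera(n)
    for q,z in(("bolt_grip",.095),("bolt_head",.035)):
        for r in mark_of(c,q)[:6]:
            w=at_z(c,r["point"],z)
            if np.hypot(w[0]-.576,w[1]+.179)<.05: print(n,q,r["point"],round(r["confidence"],2),w.round(4))
    k=proj(c,[.576,-.179,.06])[0].astype(int)
    g.append(cv2.resize(c["pixels"][k[1]-30:k[1]+30,k[0]-30:k[0]+30],(398,398),interpolation=cv2.INTER_CUBIC))
cv2.imwrite("pics/z.png",np.hstack(g))
E
```

```text
F [2.16 0.21 2.73] T [-0.045 -0.564  0.012] p [ 576.27 -179.45   76.  ] rz [ 1.e-01  0.e+00 -1.e+03]
   F [ 0.16 -0.62 -0.06] T [-0.028 -0.006 -0.031] p [ 575.98 -179.34   75.92] rz [-5.e-01  3.e-01 -1.e+03]
time_s: 20.4
tool_pos: [0.5773, -0.1801, 0.2343]
tcp_rot: [[-1.0, -0.008, 0.004], [-0.008, 1.0, -0.002], [-0.004, -0.002, -1.0]]
wrist_force: [0.3, 0.5, 0.3]
grip_width: 0.0516
side bolt_grip [286.5, 152.2] 0.56 [ 0.583  -0.1705  0.095 ]
side bolt_head [291.0, 167.0] 0.63 [ 0.5729 -0.1808  0.035 ]
```

View pics/z.png

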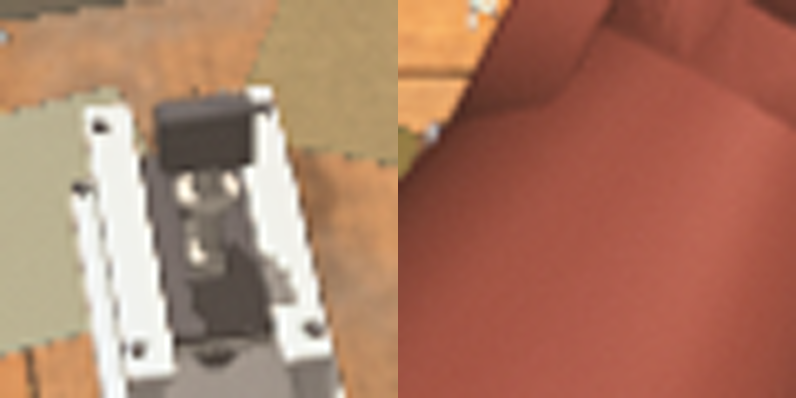

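The side view shows the wing crosswise to the slot and upright at crop (205,130), with the collar above the strip and no bar above it. The gripper is well clear. Handing in.

```bash
python3 -c "
from cell import *
print(job_done())"
```

```text
the job is handed in; nothing more can be done
None
```

I took the dark-winged T-bolt out of the wooden block and felt for the slot with light touches. The highest force I read was about 11 N, checked at the end of each move. Then I passed the head through the slot, pressed it down about 9.5 mm against the springs, turned it 90° and let it rise. I handed the job in at about 20.5 s; no verdict is reported.

**Last checks:**
- **Locked in the groove:** before letting go, a −7.5 N pull showed the bar held against the groove's roof. The foot height then worked out at 30.7 mm, against 31 mm expected.
- **Released:** the wrist force was about 0 N with the fingers open, and the gripper is now about 16 cm higher.
- **Position:** the last side picture shows the wing upright and crosswise, with no bar above the strip.

**What disagreed or stayed unchecked:**
- **Slot position:** the first estimate from the cameras was about 4–5 mm off in y, because the two cameras differed by about 5 mm. Touch found it.
- **Base centre:** in the end the bolt stood within about 3 mm of the centre of the base as estimated from the cameras.
- **Network marks:** the final ones scatter by up to about 1 cm, so I did not use them to judge tilt.
- **Top camera:** its view of the base was blocked by the arm at the end, so only the side camera confirms the final position.
- **Other things on the bench:** I felt no contact with them, but did not measure their positions again.

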